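# Close a pump's strainer pot: screw the lid down to snug

### The job

Put the lid with the grip bar onto the pump's open strainer pot, pins down through the collar's notches, and screw it down clockwise until the turning torque rises to hand snug on the rubber seal, then let go and move clear. Do not overtighten it or press it hard, lower it in rather than dropping it, and leave the other things on the counter where they are.

Things in the scene. Friction and masses are not known exactly. Their poses are not given: they have to be found in the camera images.
- lid: Grey plastic lid, about 150 g, lying bar up on the counter. A disc 66 mm across, 18 mm thick; on it a grip bar 56 mm long, 14 wide, 34 high (top 52 mm above the underside). Origin: centre of the underside; z up; x along the bar, straight over one of its three pins.
- pin (a point): Tip of the pin on the lid's +x (44 mm out from the lid's axis, 5 mm above the underside). Three such round stub pins, 8 mm in diameter, stand out sideways from the disc at 0, 120 and 240 degrees about the lid's z. Axes as the lid's.
- pump: The bolted-down pump. Origin on the counter, under the pot's middle; z up. The black upright pot is 104 mm across and 108 mm high; the motor lies along +x, 50 to 202 mm from the pot's axis, 100 mm wide and 108 mm high; a pipe stub points to +y, ending 90 mm from the axis, at 55 mm height.
- mouth (a point): Centre of the pot's mouth, level with the collar's top face, 108 mm above the counter. z up. The grey collar is 4 mm thick with a 72 mm hole and three notches, 30 degrees wide, 94 mm across; one lies on this frame's +x, the others at 120 and 240 degrees. In a notch a pin has 8 degrees of play either way. Pins through, the lid drops freely onto the seal, 14 to 17 mm below this point.
- notch (a point): Middle of the notch on the mouth's +x, 41 mm from the axis. Turning clockwise seen from above from here, the pins catch under ramps that draw the lid down 5 mm per radian. The seal starts to resist 0.3 to 0.9 rad from the notch's middle (not to be seen beforehand); a dead stop is at 1.6 rad. Let go, the lid stays put by friction.
- seal: Black rubber ring in the pot, 67 mm across; origin: middle of the ring at its mean height, 15.5 mm below the collar's top; its top really lies 14 to 17 mm below, differing by pump. Stiff spring: 25 N per mm. The lid turns free at under 0.1 N m. Snug: a squeeze of 8 to 26 N, about 0.15 to 0.5 N m about the lid's axis (aim for 0.25). Over 40 N, by turning (about 0.8 N m) or by pushing from above, spoils it.
- spare_cap: Bystander: grey blank cap 80 mm across, 18 mm thick, with a round knob 24 mm across and 30 mm high and no pins; does not fit. Origin: centre of the underside.
- elbow: Bystander: brass pipe elbow, about 40 x 65 x 50 mm. Origin: centre of its foot.
- tape_roll: Bystander: white roll, 90 mm across, 19 mm high. Origin: centre of the underside.
- coupling: Bystander: white upright pipe coupling, 48 mm across, 45 mm high. Origin: centre of the underside.
- tee: Bystander: copper pipe tee lying flat, 80 x 60 x 30 mm. Origin: underside, below its middle.
- wrench: Bystander: steel wrench lying flat.
- compound_jar: Bystander: closed jar, 72 mm across, 85 mm high. Origin: centre of the underside.
Things that resemble listed ones, but are neither listed nor needed, are in the scene too. Leave any orange look-alike of the lid alone.

How it is judged:
By the outcome, as a careful person would: the job done as asked, in the order asked, and still so for the second after the job is handed in, with the robot touching nothing.
It also fails if it takes over 54 s, if anything falls off the work surface, if the arm or the gripper's body presses on something with over 40 N, if the wrist force passes 120 N, or if a joint passes its speed limit or range.

### The arm

A 6-joint arm with a two-finger parallel gripper is mounted at the origin on the work surface. World frame = base frame: x ahead of the robot, y to its left, z up, the work surface at z = 0. Lengths are in m, angles in degrees, forces in N, time in s.
With the tool pointing down it reaches from about 0.3 to 0.775 m from the base axis. Payload 14.6 kg.
Tool frame: the origin (TCP) lies at the very end of the fingers, on their centre line; the grasp point (between the pads) lies 19 mm behind it (ctrl.grip_point_offset is the z of the grasp point in the tool frame, in m); z points along the fingers, y is the direction in which the jaws open and shut (so a half turn about z gives the same grasp; the last joint's range is limited). The gripper opens to 85 mm and grips with 20 to 120 N. Pads are 22 mm wide; open, the fingers measure 114 mm over their backs; the gripper's body (76 mm by 85 mm) begins 54 mm behind the grasp point. The pads swing forward as they close: fully open they stand 13 mm farther back than shut.
Start: joints at [59.267, 17.183, 87.147, -0, 75.671, -3.816], TCP at [0.249, 0.49, 0.231] pointing down, gripper open.
Joint ranges: [-173.82, 173.82], [-45.26, 126.66], [13.44, 144.39], [-59.66, 239.66], [0, 175.72], [-146.38, 146.38]. Speed limits (degrees/s): [127.2, 127.2, 147.25, 180, 180, 180].

### API

Orientations are given as a 3x3 rotation matrix whose columns are the frame's x, y, z axes.
In Python, from bench import ctrl gives the robot as it stands. The module is installed in compiled form; this text tells all that it offers. Calls block until the motion is done:
- ctrl.move_pose(position, orientation): joint-space move of the TCP to a pose.
- ctrl.movel(position, velocity=0.15, rot=None, until_force=None): straight line of the TCP; rot=None keeps the orientation; velocity is the mean speed in m/s. With until_force (N) it stops when the force on the tool has changed by that much, and returns True; else False.
- ctrl.set_joints(angles): joint-space move.
- ctrl.grip(opening, grip_force=None): opening from 0.0 (shut) to 1.0 (fully open); grip_force is the grip in N (None keeps the last); returns when the fingers have stopped.
- ctrl.pause(seconds).
- ctrl.solve_ik(position, orientation): joint angles nearest the present ones, or None.
- ctrl.camera(name): name is "scene" or "top" or "wrist"; returns a dict with "color" (400x640x3 uint8, red, green, blue), "fx", "fy", "cx", "cy" (pixels), "xyz" and "rotation" of the camera in the world; the wrist camera has in their place "tool_from_camera" (4x4, takes a point from camera to tool coordinates, whose origin is the TCP and whose axes are the flange's). Camera axes: x right, y up, looking along -z (the intrinsics and any distortion apply to the point x, -y, -z); pixel columns grow to the right and rows downward; lengths in m; the calibration is good to about 2 mm. The wrist camera is an equidistant fisheye: a pixel r from the principal point sees the ray r / f radians off the axis. A picture is of the moment at which its call begins: read the wrist's pose just before it. There is no depth.
A pose or a line that the arm cannot do raises ctrl.PlanningError and nothing moves.
- ctrl.close_job(): hands the job in, once; it reports no verdict.
Readings, each from a call of its own:
- ctrl.current_time(): time.
- ctrl.current_qpos(): joint angles.
- ctrl.current_qd(): joint speeds.
- ctrl.current_joint_torque(): joint torques, N m.
- ctrl.current_ee_pos(): TCP position.
- ctrl.current_orientation(): TCP orientation.
- ctrl.current_wrist_force(): force on the tool from outside, world axes, zero at the start.
- ctrl.current_wrist_torque(): the same for the moment, N m.
- ctrl.current_opening(): opening from 0.0 (shut) to 1.0 (fully open).
Only numpy, scipy, OpenCV 4.12 (cv2) and the standard library are available. Lean on these libraries where they do the work, as an engineer would, in place of code of your own. Each camera call takes 0.05 s, during which the arm holds its last target.

## Working session

There is one attempt and no reset: what is moved stays moved. The work goes in short steps, each a Python script; the robot and the scene stay as the last script left them, time stands still between calls to the robot, and variables do not carry over. Pictures are saved under pics/ and viewed, and the job is handed in when it is done.

```bash
mkdir -p pics; ls
python3 - <<'E'
from bench import ctrl
import cv2,numpy as np
for n in ["scene","top","wrist"]:
    c=ctrl.camera(n)
    cv2.imwrite(f"pics/{n}0.png",c["color"][:,:,::-1])
    print(n,{k:(np.round(v,4).tolist() if k!="color" else 0) for k,v in c.items()})
print(ctrl.current_time(),ctrl.grip_point_offset,ctrl.current_orientation())
E
```

```text
pics
scene {'color': 0, 'fx': 414.1612, 'fy': 414.1612, 'cx': 318.0074, 'cy': 199.0635, 'xyz': [1.1661, 0.8906, 0.8288], 'rotation': [[-0.8064, -0.3404, 0.4835], [0.5912, -0.4459, 0.672], [-0.0132, 0.8278, 0.5609]]}
top {'color': 0, 'fx': 406.7539, 'fy': 406.7539, 'cx': 310.1534, 'cy': 199.9147, 'xyz': [0.3451, 0.0429, 1.2076], 'rotation': [[-0.0061, 0.9855, -0.1696], [-1.0, -0.0056, 0.0032], [0.0022, 0.1697, 0.9855]]}
wrist {'color': 0, 'fx': 309.7069, 'fy': 309.7069, 'cx': 315.1728, 'cy': 198.8626, 'tool_from_camera': [[0.0009, 0.9629, 0.2699, 0.0682], [1.0, -0.0009, -0.0004, 0.0011], [-0.0001, 0.2699, -0.9629, -0.143], [0.0, 0.0, 0.0, 1.0]]}
0.15 -0.0187 [[-8.91661428e-01  4.52702680e-01 -4.26282907e-04]
 [ 4.52702878e-01  8.91661128e-01 -7.33477867e-04]
 [ 4.80525018e-05 -8.46993422e-04 -9.99999640e-01]]
```

View pics/scene0.png

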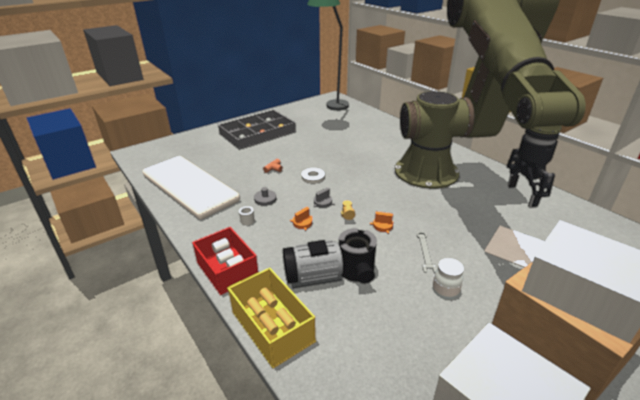

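View pics/top0.png

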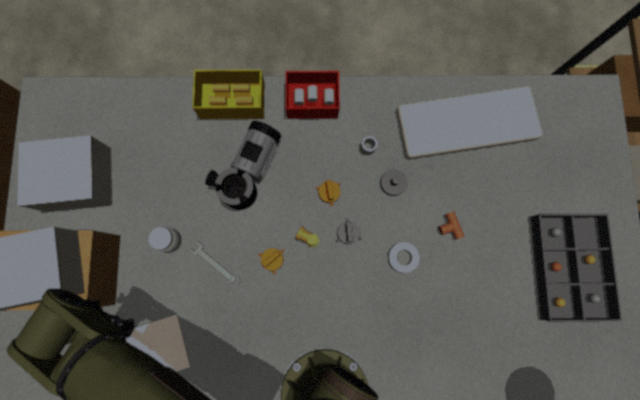

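View pics/wrist0.png

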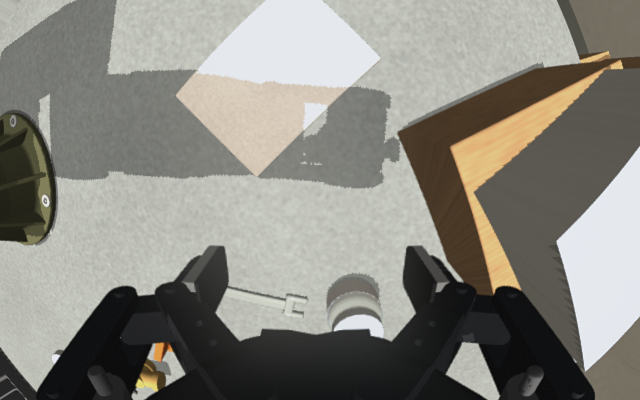

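The lid is at top (348,232) / scene (322,197), and the pot mouth is at top (238,187) / scene (357,240). There are two orange look-alikes at top (329,191) and (272,259).

```bash
cat > h.py <<'E'
from bench import ctrl
import cv2,numpy as np
def ray(c,uv,pose=None):
    u,v=uv
    if "tool_from_camera" in c:
        x=(u-c["cx"])/c["fx"]; y=(v-c["cy"])/c["fy"]; r=np.hypot(x,y)
        d=np.array([0,0,1.]) if r<1e-9 else np.array([np.sin(r)*x/r,np.sin(r)*y/r,np.cos(r)])
        d=np.array([d[0],-d[1],-d[2]])
        T=np.asarray(c["tool_from_camera"]); p,R=pose
        return p+R@T[:3,3], R@T[:3,:3]@d
    d=np.array([(u-c["cx"])/c["fx"],-(v-c["cy"])/c["fy"],-1.]); d/=np.linalg.norm(d)
    return np.asarray(c["xyz"]),np.asarray(c["rotation"])@d
def onz(c,uv,z,pose=None):
    o,d=ray(c,uv,pose); return o+d*(z-o[2])/d[2]
def tri(rays):
    A=np.zeros((3,3));b=np.zeros(3)
    for o,d in rays:
        P=np.eye(3)-np.outer(d,d);A+=P;b+=P@o
    x=np.linalg.solve(A,b); return x,[np.linalg.norm((np.eye(3)-np.outer(d,d))@(x-o)) for o,d in rays]
def project(c,X,pose=None):
    X=np.asarray(X,float)
    if "tool_from_camera" in c:
        T=np.asarray(c["tool_from_camera"]);p,R=pose
        q=T[:3,:3].T@(R.T@(X-p)-T[:3,3]); q=np.array([q[0],-q[1],-q[2]])
        s=np.hypot(q[0],q[1]);th=np.arctan2(s,q[2]);return np.array([c["cx"]+c["fx"]*th*q[0]/s,c["cy"]+c["fy"]*th*q[1]/s])
    q=np.asarray(c["rotation"]).T@(X-np.asarray(c["xyz"]))
    return np.array([c["cx"]+c["fx"]*q[0]/-q[2],c["cy"]-c["fy"]*q[1]/-q[2]])
def pose(): return np.array(ctrl.current_ee_pos()),np.array(ctrl.current_orientation())
def down(a):  # tool x-axis at world angle a (deg), tool pointing down
    a=np.radians(a);c,s=np.cos(a),np.sin(a)
    return np.array([[c,s,0],[s,-c,0],[0,0,-1.]])
def snap(name,fn):
    p=pose();c=ctrl.camera(name);cv2.imwrite("pics/"+fn,c["color"][:,:,::-1]);
    import pickle;pickle.dump((c,p),open("pics/"+fn[:-4]+".pkl","wb"));return c,p
E
python3 - <<'E'
from h import *
t=ctrl.camera("top");s=ctrl.camera("scene")
print("lid",onz(t,(348,232),.03),onz(s,(322,197),.03),tri([ray(t,(348,232)),ray(s,(322,198))]))
print("mouth",onz(t,(238,187),.108),onz(s,(357,240),.108))
print("motor end",onz(t,(265,132),.1), "orange",onz(t,(329,191),.03),onz(t,(272,259),.03), "elbow",onz(t,(307,236),.03))
im=cv2.imread("pics/top0.png")[130:290,180:440];cv2.imwrite("pics/topc.png",cv2.resize(im,None,fx=3,fy=3,interpolation=cv2.INTER_CUBIC))
E
```

```text
lid [ 0.45280429 -0.07005659  0.03      ] [ 0.45885674 -0.06843423  0.03      ] (array([ 0.45463152, -0.07179617,  0.02203321]), [np.float64(0.0014561887921522164), np.float64(0.0014561887921521355)])
mouth [0.57163389 0.23804602 0.108     ] [0.57747166 0.24997066 0.108     ]
motor end [0.73247307 0.16654339 0.1       ] orange [ 0.57416579 -0.01665732  0.03      ] [0.37663518 0.14944569 0.03      ] elbow [0.44191293 0.04884878 0.03      ]
```

View pics/topc.png

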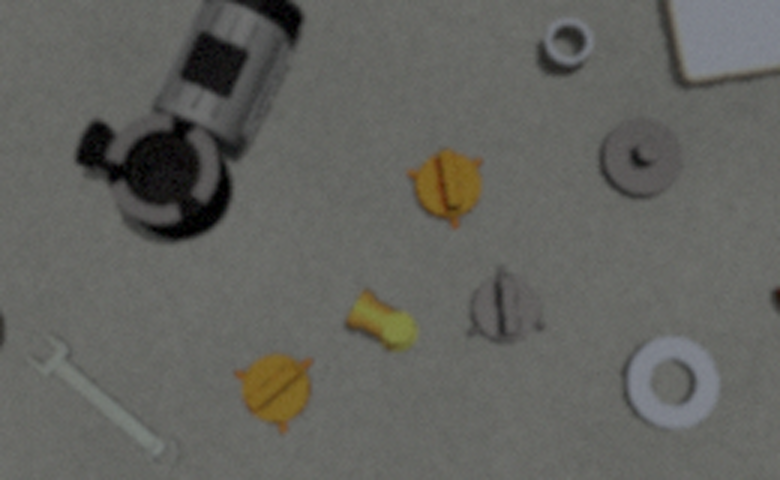

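Run:
```python
from h import *
t0=ctrl.current_time()
q=ctrl.solve_ik([.574,.243,.30],down(154));print(q)
ctrl.move_pose([.555,.255,.28],down(154));print(ctrl.current_time()-t0, ctrl.current_qpos())
snap("wrist","p1.png")
ctrl.movel([.60,.215,.28],.2)
snap("wrist","p2.png");print(ctrl.current_time()-t0)
```

```text
[ 1.95788919e+01  2.46841060e+01  6.80034836e+01 -2.54444375e-14
  8.73124104e+01 -4.44211081e+01]
1.45 [ 2.13408951e+01  2.34014415e+01  7.23845785e+01  1.23541105e-02
  8.42241578e+01 -4.27269833e+01]
2.0
```

View pics/p1.png

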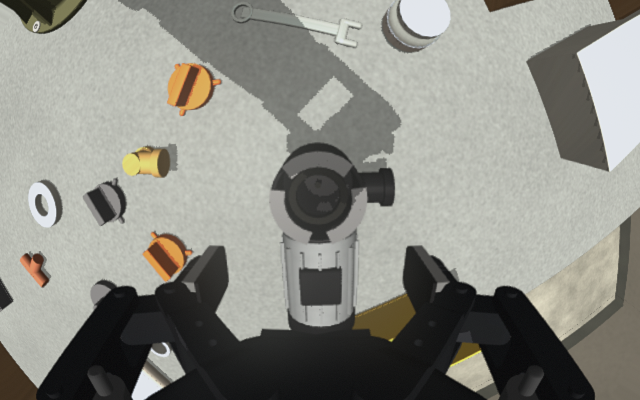

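View pics/p2.png

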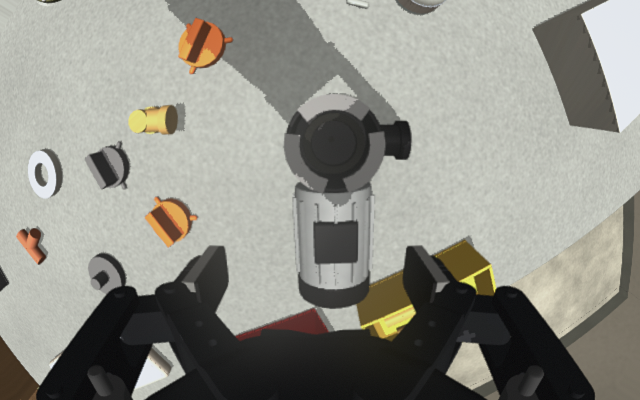

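p1 shows the pot mouth at about (319,195), with the motor below it and notches at lower centre, upper left and upper right. In p2 the mouth is at about (335,140). I'll zoom in and mask the collar.

Run:
```python
import cv2,numpy as np
a=cv2.imread("pics/p1.png")[135:265,255:405];b=cv2.imread("pics/p2.png")[80:210,270:420]
o=np.hstack([a,b]);o=cv2.resize(o,(780,338),interpolation=cv2.INTER_NEAREST);cv2.imwrite("pics/pz.png",o)
g=lambda n:cv2.cvtColor(cv2.imread(n),cv2.COLOR_BGR2GRAY)
A=g("pics/p1.png");B=g("pics/p2.png")
print(A[195,265:375:2]);print(B[140,280:395:2])
```

```text
[192 188 175 165 165 165 166 165 166 158  73  57  65  66  66  61  53  54
  52  52  51  51  51  51  51  50  49  64  61  59  60  60  53  47  47  46
  48  43  47  48  49  46  42  60 100 101 127 157 157 158 161  77  49  49
  50]
[197 195 135 109 112 110 110 110 111 111  60  56  55  55  59  60  54  54
  55  54  53  54  53  53  51  48  48  49  50  49  51  50  49  49  49  48
  49  47  39  45  45  45  45  37  40 106 106 106 107 107 106 106 104  43
  43  41  43  42]
```

View pics/pz.png

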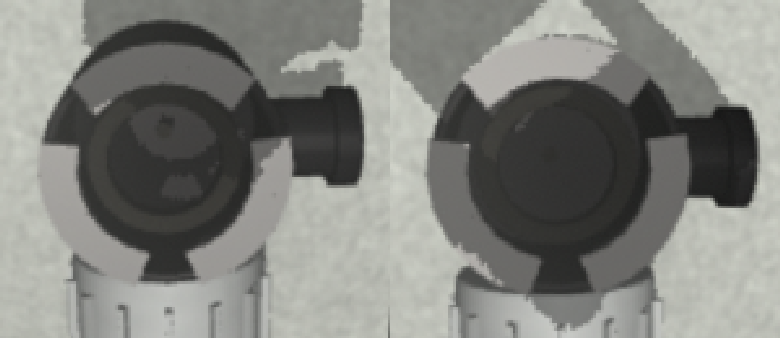

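```bash
cat > pump.py <<'E'
from h import *
import pickle
from scipy.optimize import least_squares
def edge(fn,z,c0):
    c,p=pickle.load(open(fn,"rb"));g=cv2.GaussianBlur(cv2.cvtColor(c["color"],cv2.COLOR_RGB2GRAY),(0,0),.6).astype(np.float32)
    def samp(P): 
        uv=np.float32([project(c,x,p) for x in P]);return cv2.remap(g,uv[:,:1],uv[:,1:],cv2.INTER_LINEAR)[:,0]
    for _ in range(4):
        pts=[]
        for a in np.radians(np.arange(0,360,3)):
            rs=np.arange(.029,.043,.0003)
            v=samp([[c0[0]+r*np.cos(a),c0[1]+r*np.sin(a),z] for r in rs])
            k=np.argmax(v>82)
            if k>0 and v[k]>82: pts.append([c0[0]+rs[k]*np.cos(a),c0[1]+rs[k]*np.sin(a)])
        pts=np.array(pts)
        f=lambda q:np.hypot(pts[:,0]-q[0],pts[:,1]-q[1])-q[2]
        s=least_squares(f,[*c0,.036],loss="soft_l1",f_scale=.0005);c0=s.x[:2]
    th=np.arange(0,360,1.)
    v=samp([[c0[0]+.043*np.cos(a),c0[1]+.043*np.sin(a),z] for a in np.radians(th)])
    d=v<82; seg=[];i0=np.argmax(~d);d=np.roll(d,-i0);e=np.flatnonzero(np.diff(d.astype(int)))
    seg=[((e[k]+1+i0)%360,(e[k+1]+i0)%360,e[k+1]-e[k]) for k in range(0,len(e)-1,2)]
    return s.x,np.median(abs(f(s.x))),seg
if __name__=="__main__":
    for z in (.09,.1,.108,.115):
        for f in("p1","p2"): print(z,f,*edge(f"pics/{f}.pkl",z,np.array([.574,.243])))
E
python3 pump.py
```

```text
0.09 p1 [0.57992617 0.24867893 0.03795276] 0.0002524103297160962 [(np.int64(82), np.int64(108), np.int64(27)), (np.int64(205), np.int64(227), np.int64(23)), (np.int64(324), np.int64(347), np.int64(24))]
0.09 p2 [0.57814197 0.2504828  0.03817443] 0.0001798709406164098 [(np.int64(84), np.int64(109), np.int64(26)), (np.int64(205), np.int64(228), np.int64(24)), (np.int64(323), np.int64(349), np.int64(27))]
0.1 p1 [0.57734256 0.24980536 0.03681109] 0.0002806346844605248 [(np.int64(82), np.int64(109), np.int64(28)), (np.int64(204), np.int64(228), np.int64(25)), (np.int64(324), np.int64(347), np.int64(24))]
0.1 p2 [0.57697042 0.25034131 0.037034  ] 0.00023476391769999827 [(np.int64(83), np.int64(110), np.int64(28)), (np.int64(204), np.int64(228), np.int64(25)), (np.int64(322), np.int64(349), np.int64(28))]
0.108 p1 [0.5752698  0.25071606 0.03589547] 0.00029276505168959743 [(np.int64(82), np.int64(109), np.int64(28)), (np.int64(203), np.int64(228), np.int64(26)), (np.int64(323), np.int64(348), np.int64(26))]
0.108 p2 [0.57602691 0.25024402 0.03612102] 0.00022316481891078432 [(np.int64(83), np.int64(110), np.int64(28)), (np.int64(204), np.int64(228), np.int64(25)), (np.int64(322), np.int64(349), np.int64(28))]
0.115 p1 [0.57343521 0.25155895 0.03511188] 0.00018563081926333685 [(np.int64(81), np.int64(109), np.int64(29)), (np.int64(203), np.int64(228), np.int64(26)), (np.int64(323), np.int64(348), np.int64(26))]
0.115 p2 [0.57525551 0.25011205 0.0353029 ] 0.00029295302891720054 [(np.int64(83), np.int64(110), np.int64(28)), (np.int64(204), np.int64(228), np.int64(25)), (np.int64(322), np.int64(349), np.int64(28))]
```

The mouth is at about (0.5757, 0.2505). The two views agree at z≈0.103–0.108, and the hole radius is 36 mm at z 0.108, which matches the text. The notches are at −24.2°, 96° and 216°. Next I'll look at the lid.

Run:
```python
from h import *
ctrl.move_pose([.435,-.05,.19],down(180));
snap("wrist","l1.png")
ctrl.movel([.47,-.09,.19],.2)
snap("wrist","l2.png");print(ctrl.current_time(),ctrl.current_qpos())
a=cv2.imread("pics/l1.png");b=cv2.imread("pics/l2.png")
for n,im in(("l1",a),("l2",b)): cv2.imwrite(f"pics/{n}z.png",cv2.resize(im[100:340,180:460],(800,686),interpolation=cv2.INTER_CUBIC)[:600])
```

```text
4.0 [-1.51800705e+01  1.04305681e+01  1.01327796e+02  6.60492550e-03
  6.82849918e+01 -1.05197166e+02]
```

View pics/l1.png

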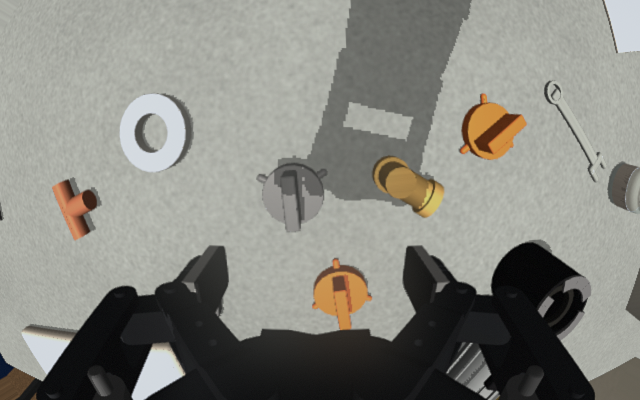

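View pics/l2.png

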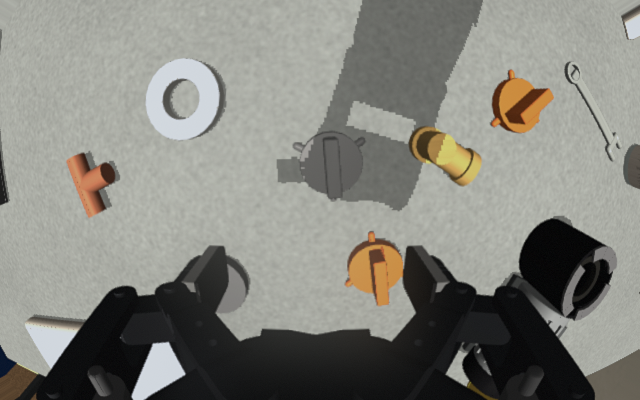

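l1 shows the lid at (293,195) with pins at (262,178) and (321,174); its bar runs image-down and leans slightly right. l2 shows the lid at (333,165). I'll zoom in on the bar.

Run:
```python
import cv2,numpy as np
a=cv2.imread("pics/l1.png")[150:245,245:340];b=cv2.imread("pics/l2.png")[115:210,285:380]
o=np.hstack([a,b]);o=np.clip(o.astype(float)*1.6,0,255).astype(np.uint8);cv2.imwrite("pics/lz.png",cv2.resize(o,(800,400),interpolation=cv2.INTER_CUBIC))
```

```text
(no output)
```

View pics/lz.png

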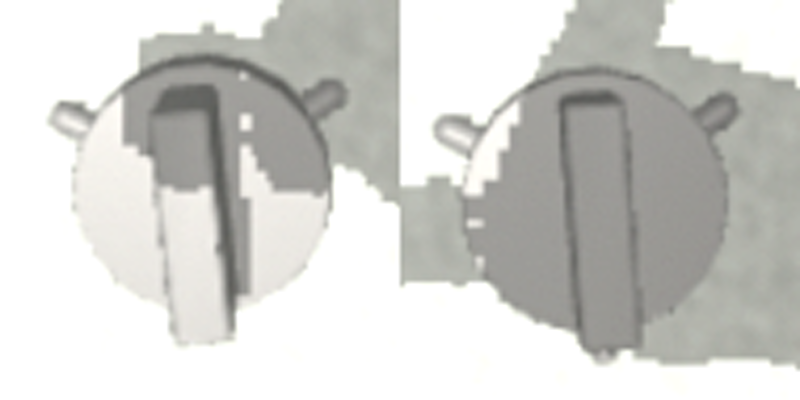

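Run:
```python
from h import *
import pickle
c1,p1=pickle.load(open("pics/l1.pkl","rb"));c2,p2=pickle.load(open("pics/l2.pkl","rb"))
k=95/400
A=[(173,345),(233,340),(155,108),(217,104)];B=[(182,350),(243,347),(162,103),(222,103)]
P=[]
for a,b in zip(A,B):
    ra=ray(c1,(245+a[0]*k-.4,150+a[1]*k-.4),p1);rb=ray(c2,(285+b[0]*k-.4,115+b[1]*k-.4),p2)
    x,e=tri([ra,rb]);P.append(x);print(np.round(x,4),np.round(e[0],4))
z=.052
for c,p,L,o in((c1,p1,A,(245,150)),(c2,p2,B,(285,115))):
    Q=np.array([onz(c,(o[0]+a[0]*k-.4,o[1]+a[1]*k-.4),z,p) for a in L])
    m1=(Q[0]+Q[1])/2;m2=(Q[2]+Q[3])/2;d=m1-m2
    print(np.round((m1+m2)/2,4),np.hypot(*d[:2]),np.hypot(*(Q[0]-Q[1])[:2]),np.degrees(np.arctan2(d[1],d[0])))
# side pins tips, z=.005
T1=[(52,112),(345,92)];T2=[(437,125),(737,103)]
for (a,b) in zip(T1,T2):
    print(np.round(onz(c1,(245+a[0]*k,150+a[1]*k),.005,p1),4),np.round(onz(c2,(285+(b[0]-400)*k,115+b[1]*k),.005,p2),4))
```

```text
[ 0.4794 -0.0771  0.0541] 0.0
[ 0.4796 -0.0633  0.0506] 0.0002
[ 0.4261 -0.0813  0.0412] 0.0003
[ 0.4266 -0.0674  0.0346] 0.0003
[ 0.4517 -0.0717  0.052 ] 0.055867131235531095 0.014076658335359099 2.7615345989942277
[ 0.4524 -0.0727  0.052 ] 0.0549284982819382 0.013678357424052694 5.404386038730397
[ 0.435  -0.1117  0.005 ] [ 0.4347 -0.1115  0.005 ]
[ 0.4299 -0.0358  0.005 ] [ 0.4287 -0.0358  0.005 ]
```

The bar measures 55–56 × 14 mm and the pin-tip spacing is 76 mm, both as they should be. The lid centre is at (0.453, −0.072) with yaw 4.1°. The two near top corners triangulate to z 0.051–0.054; the far two are noisier because the baseline is short. I'll grasp now.

Run:
```python
from h import *
R=down(184.1)
ctrl.move_pose([.453,-.0721,.10],R)
print(ctrl.current_wrist_force(),ctrl.current_wrist_torque())
print(ctrl.movel([.453,-.0721,.026],.08,until_force=6),pose()[0])
ctrl.grip(0.0,60);print(ctrl.current_opening(),ctrl.current_wrist_force(),pose()[0])
ctrl.movel([.453,-.0721,.16],.12)
print(ctrl.current_opening(),ctrl.current_wrist_force(),ctrl.current_wrist_torque(),ctrl.current_time())
snap("wrist","g1.png")
```

```text
[0.64990178 0.08468732 0.55287426] [-0.00939724 -0.00131047 -0.01028093]
False [ 0.45329194 -0.07216202  0.02644422]
0.14894355794593478 [0.71758975 0.6151408  4.64951185] [ 0.45321302 -0.07216171  0.02623091]
0.15128340795348544 [ 0.37097154  0.17961626 -1.90851823] [-0.01041863 -0.01593827  0.00285979] 7.4583
```

View pics/g1.png

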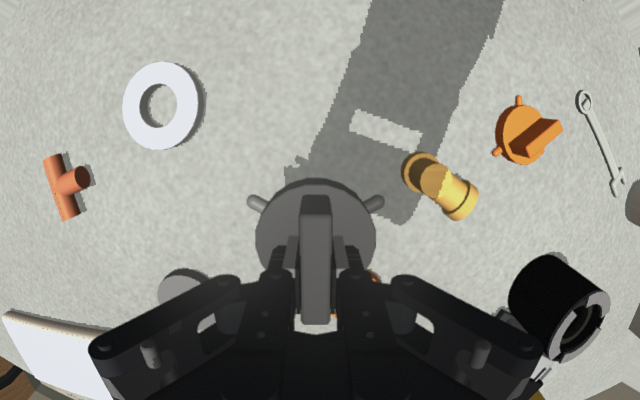

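The lid is held level. The pin tips are at (247,200) and (384,201) and the bar is centred at column 316. I'll compute the lid's offset in the tool frame.

Run:
```python
from h import *
import pickle
c,p=pickle.load(open("pics/g1.pkl","rb"))
im=cv2.imread("pics/g1.png")[170:340,230:400];cv2.imwrite("pics/g1z.png",cv2.resize(im,(600,600),interpolation=cv2.INTER_CUBIC))
I=(np.zeros(3),np.eye(3))
for uv,z in(((247,200),.021),((384,201),.021),((301,195),-.026),((331,195),-.026),((301,325),-.026),((331,325),-.026)):print(uv,np.round(onz(c,uv,z,I)*1000,1))
```

```text
(247, 200) [ 21.  -37.2  21. ]
(384, 201) [20.5 39.5 21. ]
(301, 195) [ 36.4  -4.6 -26. ]
(331, 195) [ 36.5   7.1 -26. ]
(301, 325) [-27.1  -5.7 -26. ]
(331, 325) [-27.1   8.5 -26. ]
```

View pics/g1z.png

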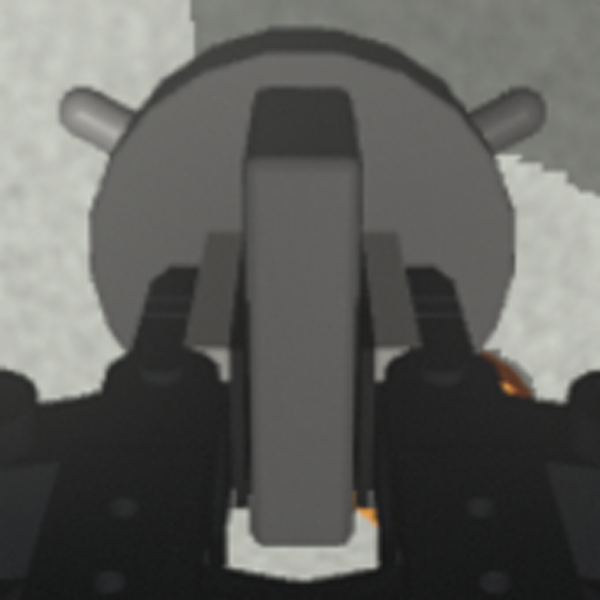

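Run:
```python
from h import *
import pickle
c,p=pickle.load(open("pics/g1.pkl","rb"));I=(np.zeros(3),np.eye(3))
for uv in((315,215),(315,324)):print(np.round(onz(c,uv,-.026,I)*1000,1))
off=np.array([-.0010,.0011,0])
R=down(155.8)
C=np.array([.5757,.2505,0])-R@off; C[2]=0; print(C)
ctrl.move_pose(C+[0,0,.22],R)
ctrl.movel(C+[0,0,.142],.12)
ctrl.pause(.2);print(pose(),ctrl.current_wrist_force(),ctrl.current_wrist_torque(),ctrl.current_time())
snap("wrist","a1.png");snap("scene","a1s.png")
im=cv2.imread("pics/a1s.png")[180:300,280:420];cv2.imwrite("pics/a1sz.png",cv2.resize(im,(700,600),interpolation=cv2.INTER_CUBIC))
```

```text
[ 28.2   0.9 -26. ]
[-26.4   0.9 -26. ]
[0.57433696 0.24990659 0.        ]
(array([0.57459438, 0.24999413, 0.14280393]), array([[-9.12120733e-01,  4.09919975e-01,  1.17586770e-03],
       [ 4.09920705e-01,  9.12121049e-01,  4.56011942e-04],
       [-8.85605273e-04,  8.97950462e-04, -9.99999205e-01]])) [-0.37369418 -1.29022398 -1.46762135] [0.06677736 0.04780317 0.0117074 ] 9.825
```

View pics/a1.png

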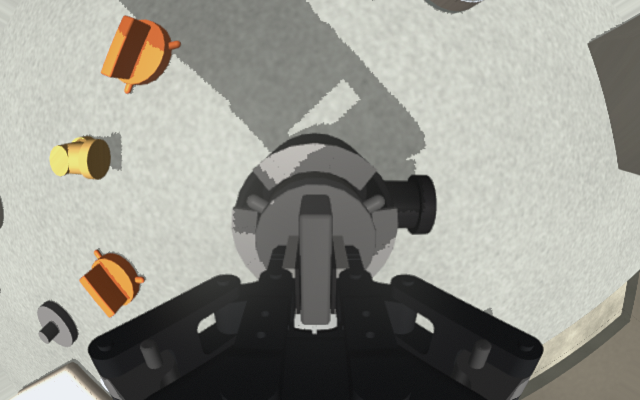

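View pics/a1sz.png

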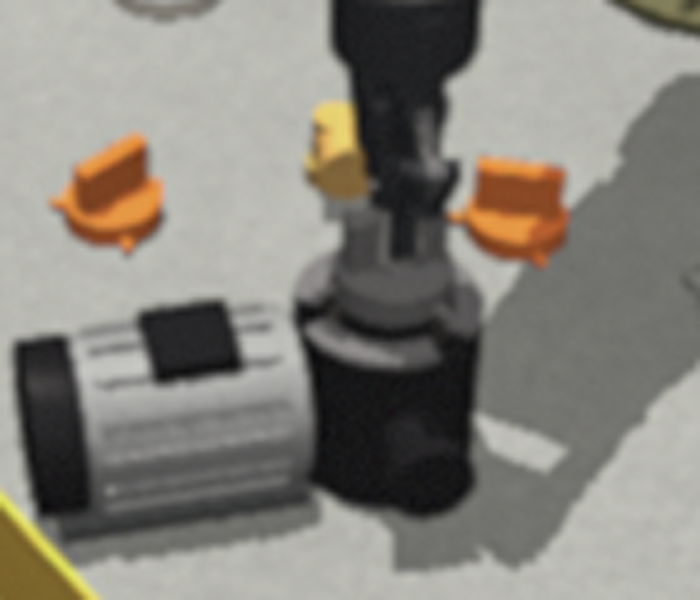

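The pins sit above the notches: left pin at (257,203), right pin at (373,202). I'll lower the lid slowly with a force guard.

Run:
```python
from h import *
R=down(155.8)
C=np.array([.5749,.2496,0])
ctrl.movel(C+[0,0,.141],.05,rot=R)
ctrl.pause(.3);print(ctrl.current_wrist_force(),ctrl.current_wrist_torque())
h=ctrl.movel(C+[0,0,.125],.02,until_force=4);print(h,pose()[0],ctrl.current_wrist_force())
if not h:
    h=ctrl.movel(C+[0,0,.113],.008,until_force=3);print(h,pose()[0],ctrl.current_wrist_force(),ctrl.current_wrist_torque())
print(ctrl.current_time());snap("wrist","b1.png")
```

```text
[ 0.83634148  0.89639627 -0.59319646] [0.00709933 0.02603987 0.01975054]
False [0.57498156 0.24962649 0.12516469] [ 0.14915824  0.07842693 -1.58353392]
True [0.57494614 0.24959564 0.1182236 ] [-0.97093117 -0.46260946  5.19293799] [ 0.01227725  0.1147952  -0.0597337 ]
12.325
```

View pics/b1.png

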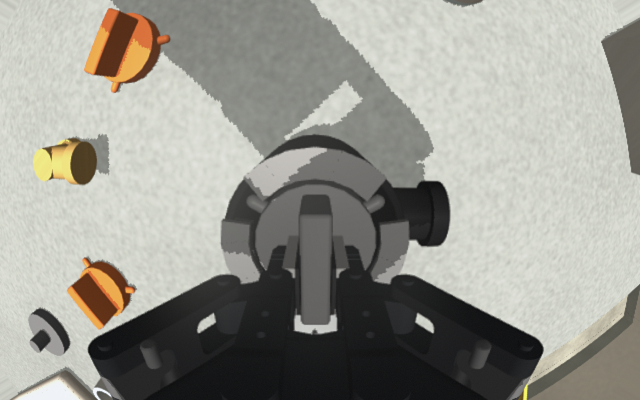

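It is seated. The underside is 16 mm below the collar top with about 6 N, so it rests on the seal with the pins through the notches. Now I'll unload it slightly and turn in small steps while watching the torque.

Run:
```python
from h import *
p=pose()[0]; C=np.array([.5749,.2496,0]); z=.1182+.0002; a=155.8
ctrl.movel(C+[0,0,z],.02,rot=down(a));ctrl.pause(.2)
def rd(): 
    F=np.mean([ctrl.current_wrist_force() for _ in range(3)],0);M=np.mean([ctrl.current_wrist_torque() for _ in range(3)],0);return F,M
def show():
    F,M=rd();R=pose()[1];aa=np.degrees(np.arctan2(R[1,0],R[0,0]))
    print("a %.1f/%.1f z %.4f F"%(a,aa,pose()[0][2]),np.round(F,1),"M",np.round(M,3),"t %.2f"%ctrl.current_time(),"op %.3f"%ctrl.current_opening());return F,M
F,M0=show()
for i in range(7):
    a-=2.5
    ctrl.movel(C+[0,0,z],.02,rot=down(a));F,M=show()
    if M[2]>.12 or abs(F[2])>12 : break
```

```text
a 155.8/155.8 z 0.1184 F [0.7 0.2 1. ] M [-0.005 -0.009 -0.048] t 12.82 op 0.150
a 153.3/153.4 z 0.1184 F [-0.6  0.2  2.1] M [ 0.025 -0.067 -0.03 ] t 13.07 op 0.155
a 150.8/150.9 z 0.1184 F [-1.1 -0.2  1. ] M [-0.043 -0.03  -0.096] t 13.32 op 0.153
a 148.3/148.4 z 0.1184 F [0.3 0.2 2.1] M [ 0.105  0.024 -0.056] t 13.57 op 0.156
a 145.8/145.9 z 0.1184 F [-1.   0.3  2. ] M [ 0.03   0.005 -0.024] t 13.82 op 0.150
a 143.3/143.4 z 0.1184 F [0.  0.2 1.5] M [-0.027 -0.027 -0.05 ] t 14.07 op 0.147
a 140.8/140.9 z 0.1184 F [ 0.  -0.1  2.2] M [ 0.016  0.042 -0.029] t 14.32 op 0.154
a 138.3/138.4 z 0.1184 F [-0.1 -1.   1.4] M [ 0.004 -0.009 -0.035] t 14.57 op 0.153
```

```bash
cat > tw.py <<'E'
from h import *
C=np.array([.5749,.2496,0])
def rd(n=4):
    F=[];M=[]
    for _ in range(n): F.append(ctrl.current_wrist_force());M.append(ctrl.current_wrist_torque());ctrl.pause(.03)
    return np.mean(F,0),np.mean(M,0)
def show(a,n=4):
    F,M=rd(n);p,R=pose();aa=np.degrees(np.arctan2(R[1,0],R[0,0]))
    print("a %.1f/%.1f z %.4f F"%(a,aa,p[2]),np.round(F,1),"M",np.round(M,3),"t %.2f"%ctrl.current_time());return F,M
E
python3 - <<'E'
from tw import *
a=138.3;z=.1184
for i in range(10):
    a-=2.5
    ctrl.movel(C+[0,0,z],.02,rot=down(a));F,M=show(a)
    if M[2]>.03 or F[2]<-2.5: break
E
```

```text
a 135.8/135.9 z 0.1184 F [-0.2  0.1  1.7] M [0.014 0.003 0.011] t 14.96
a 133.3/133.4 z 0.1184 F [ 0.  -0.1  2.4] M [ 0.005 -0.029 -0.001] t 15.34
a 130.8/130.9 z 0.1184 F [-0.1  0.   2. ] M [-0.006 -0.024 -0.044] t 15.72
a 128.3/128.4 z 0.1184 F [-0.3  0.   1.9] M [ 0.    -0.014 -0.003] t 16.11
a 125.8/125.9 z 0.1184 F [ 0.1 -0.5  1.9] M [ 0.009 -0.006  0.007] t 16.49
a 123.3/123.4 z 0.1184 F [ 0.1 -0.3  2. ] M [ 0.021 -0.006 -0.012] t 16.88
a 120.8/120.9 z 0.1184 F [-0.2 -0.1  2.3] M [ 0.001 -0.032 -0.017] t 17.26
a 118.3/118.4 z 0.1184 F [-0.3  0.1  2.1] M [-0.007 -0.014 -0.011] t 17.64
a 115.8/115.9 z 0.1184 F [-0.1 -0.   2.4] M [ 0.025 -0.005 -0.001] t 18.02
a 113.3/113.4 z 0.1183 F [-0.2 -0.5  1.5] M [ 0.    -0.066 -0.066] t 18.41
```

Run:
```python
from tw import *
a=113.3;z=.1184
for i in range(8):
    a-=1.5
    ctrl.movel(C+[0,0,z],.02,rot=down(a));F,M=show(a,5)
    if M[2]>.07 or F[2]<-2: break
```

```text
a 111.8/111.8 z 0.1183 F [-0.  -0.9 -0.4] M [-0.159 -0.087 -0.075] t 18.82
a 110.3/110.3 z 0.1182 F [-0.  -1.4 -2.4] M [-0.27  -0.151 -0.036] t 19.24
```

The ramps have engaged at about 0.74 rad: the pull is now downward. I'll follow the lead from here, 0.087 mm per degree.

Run:
```python
from tw import *
a=110.3;z=.1181
ctrl.movel(C+[0,0,z],.02,rot=down(a));show(a,5)
for i in range(4):
    a-=1.2;z-=.000105
    ctrl.movel(C+[0,0,z],.02,rot=down(a));F,M=show(a,6)
    if M[2]>.13 or abs(F[2])>8: break
```

```text
a 110.3/110.3 z 0.1182 F [-0.6 -2.5  0.4] M [-0.463  0.068  0.001] t 19.66
a 109.1/109.1 z 0.1181 F [-0.7 -2.2  1.1] M [-0.345 -0.064 -0.019] t 20.11
a 107.9/107.9 z 0.1180 F [ 0.3 -1.9  1.7] M [-0.28  -0.16  -0.066] t 20.56
a 106.7/106.7 z 0.1179 F [ 0.3 -1.5  3. ] M [-0.282 -0.166 -0.038] t 21.01
a 105.5/105.5 z 0.1178 F [ 0.6 -1.9  4.6] M [-0.303 -0.182 -0.011] t 21.46
```

Run:
```python
from tw import *
snap("wrist","c1.png");print(ctrl.current_opening(),ctrl.current_qpos(),show(105.5,6)[1])
im=cv2.imread("pics/c1.png")[120:350,205:435];cv2.imwrite("pics/c1z.png",cv2.resize(im,(600,600),interpolation=cv2.INTER_CUBIC))
```

```text
a 105.5/105.5 z 0.1178 F [ 0.4 -1.6  5.3] M [-0.314 -0.196 -0.015] t 21.71
0.15364881644704362 [ 2.01204370e+01  3.29635340e+01  8.03212141e+01 -1.71980686e-03
  6.66956971e+01  4.60971347e+00] [-0.31369569 -0.19624528 -0.01535193]
```

View pics/c1z.png

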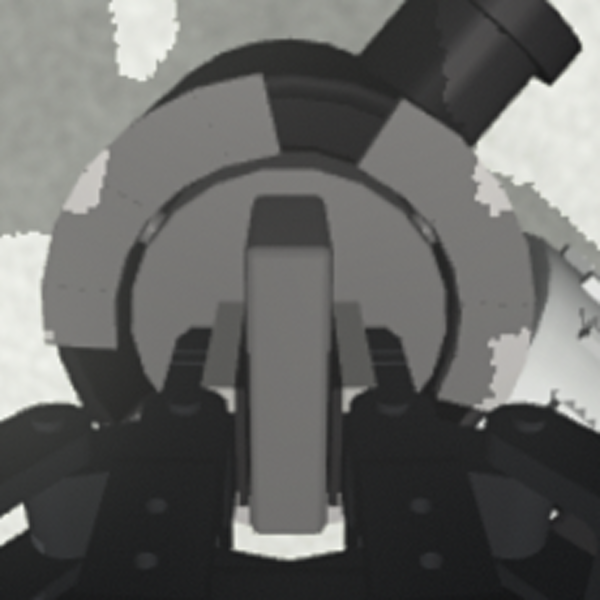

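The pins are under the collar: the bar is about 50° past the notch and the gaps are even. Torque is still low, and I was following down slightly too fast. I'll back off a little and keep turning.

Run:
```python
from tw import *
a=105.5;z=.11768+.00015
ctrl.movel(C+[0,0,z],.02,rot=down(a));show(a,5)
for i in range(6):
    a-=1.2
    ctrl.movel(C+[0,0,z],.02,rot=down(a));F,M=show(a,6)
    if M[2]>.08 or F[2]<-5: break
```

```text
a 105.5/105.5 z 0.1179 F [ 1.5 -1.4  3.7] M [-0.244 -0.383  0.012] t 22.12
a 104.3/104.3 z 0.1178 F [ 1.4 -1.5  3.5] M [-0.313 -0.313 -0.026] t 22.57
a 103.1/103.1 z 0.1177 F [ 0.5 -2.2  2.4] M [-0.38  -0.23   0.051] t 23.02
a 101.9/101.9 z 0.1176 F [-0.  -2.5  0.4] M [-0.452 -0.185 -0.003] t 23.48
a 100.7/100.7 z 0.1176 F [-0.2 -2.8 -1.5] M [-0.533 -0.132  0.138] t 23.93
```

Run:
```python
from tw import *
a=100.7;z=.11783-.00018
ctrl.movel(C+[0,0,z],.02,rot=down(a));F,M=show(a,10)
for i in range(3):
    if M[2]>.14: break
    a-=1.0;z-=.00007
    ctrl.movel(C+[0,0,z],.02,rot=down(a));F,M=show(a,10)
    if abs(F[2])>8: break
```

```text
a 100.7/100.7 z 0.1176 F [-2.3 -3.7 -1. ] M [-0.727  0.206  0.185] t 24.51
```

Run:
```python
from tw import *
a=100.7;z=.11765
F,M=show(a,12)
for i in range(3):
    if M[2]>.2: break
    a-=1.0;z-=.00007
    ctrl.movel(C+[0,0,z],.02,rot=down(a));F,M=show(a,12)
    if abs(F[2])>8: break
```

```text
a 100.7/100.7 z 0.1176 F [-2.6 -4.3 -1.4] M [-0.769  0.287  0.16 ] t 24.91
a 99.7/99.7 z 0.1175 F [-1.7 -4.2 -2.2] M [-0.793  0.087  0.224] t 25.56
```

Run:
```python
from tw import *
a=98.9;z=.11752
ctrl.movel(C+[0,0,z],.02,rot=down(a));F,M=show(a,16)
```

```text
a 98.9/98.9 z 0.1175 F [-0.7 -4.7 -3.5] M [-0.827 -0.099  0.347] t 26.34
```

Torque is at about 0.35 N·m, inside the snug band. Now I'll release and move clear.

Run:
```python
from tw import *
ctrl.grip(0.45);print(ctrl.current_opening(),ctrl.current_wrist_force(),pose()[0])
p,R=pose()
ctrl.movel(p+[0,0,.09],.1);ctrl.movel(p+[-.02,0.01,.17],.15)
print(ctrl.current_wrist_force(),ctrl.current_wrist_torque(),ctrl.current_time())
snap("wrist","d1.png");snap("scene","d1s.png")
im=cv2.imread("pics/d1s.png")[150:310,220:420];cv2.imwrite("pics/d1sz.png",cv2.resize(im,(750,600),interpolation=cv2.INTER_CUBIC))
```

```text
0.4517162433261223 [-0.06513269  0.04286179 -0.67045925] [0.57504364 0.24989736 0.1179092 ]
[ 0.5308488  -0.38497112 -0.17601368] [ 0.01519308 -0.02109902  0.0270907 ] 28.4583
```

View pics/d1.png

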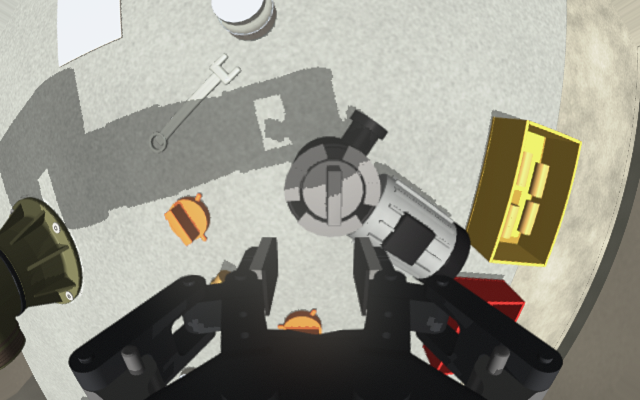

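View pics/d1sz.png

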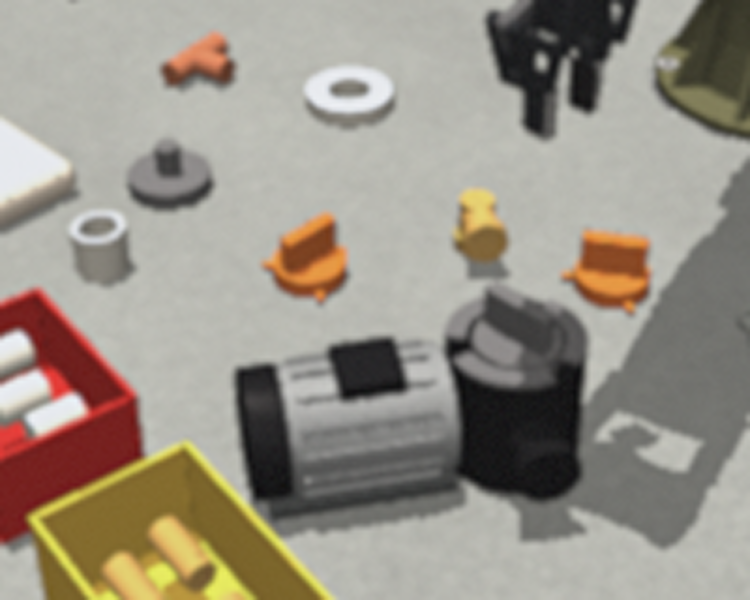

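Run:
```python
from bench import ctrl
print(ctrl.current_qd());ctrl.close_job();print(ctrl.current_time())
```

```text
[-0.04319448  0.005401   -0.30900383 -0.00249836  0.22005839  0.04028452]
the job is handed in; nothing more can be done
the job is handed in; nothing more can be done
```

The grey lid is on the strainer pot and screwed down clockwise to hand snug. I let go, moved clear and handed the job in at about 28.5 s.

- **Seating:** The lid went down under a force guard to about 16 mm below the collar top, inside the 14–17 mm range. The contact force was about 6 N.
- **Turning:** I turned it about 57° (0.99 rad) from the notch. The torque rose over roughly the last 5–6° to about 0.35 N·m. That is inside the 0.15–0.5 band but above the 0.25 target.
- **After release:** The wrist view showed the bar still at the angle I left it. The lid looked level, the pins were under the collar, and the other items appeared undisturbed.

Two readings did not agree cleanly:
- **Squeeze on the seal:** The torque suggests about 13–18 N. The tool's drop of about 0.9 mm would suggest up to about 25 N, if the lid did not shift in the grip. I trusted the torque; the higher figure is close to the 26 N limit.
- **First ramp contact:** There was a brief downward pull at about 0.74 rad before the real torque rise. A sideways force of about 5 N was also on the grip at the end, and it disappeared on release.

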